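# Snap the bearing cover home on a reel housing

### The arm

A 6-joint arm with a two-finger parallel gripper is mounted at the origin on the work surface. World frame = base frame: x ahead of the robot, y to its left, z up, the work surface at z = 0. Lengths are in m, angles in rad, forces in N, time in s.
With the tool pointing down it reaches from about 0.2 to 0.875 m from the base axis. Payload 3.4 kg.
Tool frame: the origin (TCP) lies on the centre line of the jaws, within the pads' length; the fingertips stand 14 mm ahead of it and the grasp point (between the pads) lies 5 mm behind it; z points along the fingers, y is the direction in which the jaws open and shut (so a half turn about z gives the same grasp; the last joint's range is limited). The gripper opens to 94 mm and grips with 3 to 60 N. Pads are 16 mm wide; open, the fingers measure 119 mm over their backs; the gripper's body (75 mm by 177 mm) begins 78 mm behind the grasp point.
Start: joints at [1.212, 0.276, 1.505, -0, 1.361, -0.121], TCP at [0.135, 0.559, 0.219] pointing down, gripper open.
Joint ranges: [-2.89, 2.89], [-0.75, 2.08], [0.22, 2.7], [-1.18, 4.32], [0.11, 2.71], [-2.7, 2.7]. Speed limits (rad/s): [2.57, 2.57, 3.14, 3.14, 3.14, 3.14].

### API

Orientations are given as a unit quaternion [x, y, z, w].
In Python, from workcell import manip gives the robot as it stands.
- The arm moves only by the tool send_rows, never from a script. Its argument "series" is a list of rows, each an object with "gripper": the opening in per cent of the stroke, from 0 (shut) to 100 (fully open); "linear": the shift along the tool's x, y, z in cm, a list of three; "turn": the turn about the tool's z in degrees. A call has 1 to 10 rows; each row shifts and turns the commanded pose from where the row before left it, along the tool's axes as they then stand; what a row does not reach is not made up. A row lasts 1/12 s, in which the tool goes at most 41.7 mm and 7.16 degrees, less where a joint would pass 70% of its speed; a pose out of reach is approached as far as the arm can. A call with a gripper value outside its range is refused whole. The fingers move at their own pace and stop on an object; "grip_force" is the grip in N (left out, the last holds). Time passes only in rows, so rows that do not move let the fingers close. It gives the time, the measured TCP pose, the force and the opening at its end, in the units of the state.
- manip.get_obs(): the state, without advancing time (a new reading comes with each control period).
- manip.get_image(name): name is "scene" or "side" or "wrist"; returns a dict with "frame" (400x640x3 uint8, blue, green, red), "fx", "fy", "cx", "cy" (pixels), "eye" and "attitude" of the camera in the world. Camera axes: x right, y down, z forward; pixel columns grow to the right and rows downward; lengths in m; the calibration is good to about 2 mm. A picture is of the moment at which its call begins. There is no depth.
- manip.sign_off(): hands the job in, once; it reports no verdict.
Trained networks look in the newest picture that a camera, given by its name, has taken for a name from the list of things; names that differ only in an ending like _2 or _b are one class to them, and where a whole thing is asked for, a point or a joint stands for the part that bears it (a point fixed in the world has none). Each returns a list of dicts, best first, with "score" (0 to 1); they miss things now and then, are a little off and sometimes report something else, mostly with a low value. They report only what shows in the picture. A call takes as long as a camera call. They do not tell look-alikes from the thing itself.
- manip.search_frame(camera, name): "pixel" ([row, column] in pixels, amid what is visible of it).
- manip.trace(camera, name): "mask" (400x640 bool, what is visible of it) and "pixel" ([row, column] in pixels, amid what is visible of it).
- manip.landmark_of(camera, name): "pixel" ([row, column] in pixels: a listed point, or the origin of a listed thing).
The state is a dict: "time": time; "joints": joint angles; "qd": joint speeds; "tau": joint torques, N m; "ee_pos": TCP position; "ee_rot": TCP orientation; "force": force on the tool from outside, world axes, zero at the start; "moment": the same for the moment, N m; "width": finger opening in m.
Only numpy, scipy, OpenCV 4.12 (cv2) and the standard library are available. Lean on these libraries where they do the work, as an engineer would, in place of code of your own. Each camera call takes 0.05 s, during which the arm holds its last target. There are 200 camera calls.

### The job

One reel housing on the bench has its round bearing cover only started in the bore, standing proud. Take the seating tool from its stand, press the cover squarely down with it until it clicks fully home and keep it firmly pressed for about a second, then put the tool back upright in its stand. Never push on the cover or its housing with more than 30 N, never push the cover with the gripper itself, and leave the other things on the bench where they are.

Things in the scene. Friction and masses are not known exactly. Their poses are not given: they have to be found in the camera images.
- housing: fixed bare-metal reel housing, 84 mm diameter, upright on a black round nest 116 mm in diameter, 15 mm high; flat rim 55 mm above the bench. Origin: centre of its underside on the bench, z up. In the middle a bore of 39 mm diameter with four spring balls that snap behind the cover's rib
- cover: loose metal bearing cover, 50 g: flat round flange 46 mm wide, 5 mm thick, on a plug 36 mm wide at its rib. Origin: centre of the plug's lower end, z up; flange underside 22 mm, flat top 27 mm above it. At the start it rests on the balls in the housing's bore, flange about 8 mm above the rim, perhaps slightly cocked
- finished: fixed housing of the same kind whose cover is already home: flange flat on its rim, top 60 mm above the bench; leave it alone. Origin at the centre of its underside on the bench
- stand: fixed tool stand: round base of 104 mm diameter, two posts and a ring of 84 mm outer and 42 mm inner diameter, 10 mm thick, whose top is 75 mm above the bench. Origin at the centre of its underside on the bench, z up
- driver: loose seating tool, 0.3 kg, standing in the stand's ring. Origin: centre of the underside of its round collar (56 mm wide, 8 mm thick), which rests on the ring; z up along the tool. Below the collar a tapered spigot, 37 mm wide, 12 mm long, then a shank with a flat white pressing foot 34 mm wide, screwed out by an unmeasured amount: its face lies 36 to 52 mm below the origin, rigid
- spare_cover: bystander: another cover of the same kind, loose, lying upside down on the bench on its flange; origin at the end of its plug, 27 mm above the bench
- bearing: bystander: steel ring, 32 mm diameter, 9 mm high; origin at the centre of its underside
- spool: bystander: metal spool, 56 mm diameter, 34 mm high; origin at the centre of its underside
- grease: bystander: white jar with black cap, 48 mm diameter, 55 mm high; origin at the centre of its underside
- screwdriver: bystander: screwdriver lying on the bench, under 30 mm high; origin at its underside
- cover_top (a point): centre of the cover's flat top. Pushed down, the cover resists more and more over the first 4 to 5 mm, up to about 8 to 10 N, lets go and snaps the last 3 mm or so by itself; its flange then lies on the rim, this point 60 mm above the bench (cover origin 33 mm), and it is rigid from there on
- driver_grip (a point): grip point of the seating tool on its axis, 50 mm above its origin: middle of a square black handle, 26 by 26 mm, sides along the tool's x and y, from 8 to 80 mm above the origin
Mind the look-alikes: they are no part of the job. What is shaped like the housing but red is not meant. Leave any blue look-alike of the driver alone.

How it is judged:
On the way, in this order (a step that is already met when the one before it is completed fails the run):
1. the seating tool is lifted out of the stand (z of driver in the frame of stand above 0.12 m), for 0.1 s.
2. the cover is fully home and the tool is still pressing on it (over 3 N for 0.3 s) (z of cover in the frame of housing below 0.034 m and contact force between driver and cover above 3 N), for 0.3 s.
At the end, for the whole second after the job is handed in: Cover fully home: origin under 34.2 mm above the housing's origin (33 mm is flush), within 4 mm of the bore axis, tilt under 0.04 rad, at rest. Tool back in the stand: collar 72 to 78 mm above the stand's origin, within 8 mm of its axis, tilt under 0.06 rad, at rest, released (z of cover in the frame of housing below 0.0342 m and horizontal distance between cover and housing below 0.004 m and angle between cover's own z axis and vertical below 0.04 rad and linear speed of each of cover, driver below 0.02 m/s and horizontal distance between driver and stand below 0.008 m and z of driver in the frame of stand between 0.072 and 0.078 m and angle between driver's own z axis and vertical below 0.06 rad and contact force between the fingers and driver below 0.1 N); the robot touches nothing.
It fails at once if the tool pushes on the cover with more than 30 N (contact force between driver and cover above 30 N).
It fails at once if the tool or the gripper pushes on the housing with more than 30 N (contact force between any of driver, the arm, the fingers and housing above 30 N).
It fails at once if the gripper itself pushes on the cover (contact force between any of the fingers, the arm and cover above 2 N).
It fails at once if a bystander is moved by more than 20 mm, or the finished housing is pressed (distance of any of spare_cover, bearing, spool, grease, screwdriver from where it was at the start of the episode above 0.02 m or contact force between driver and finished above 3 N or contact force between anything else and finished above 5 N).
It also fails if it takes over 59 s, if anything falls off the work surface, if the arm or the gripper's body presses on something with over 40 N, if the wrist force passes 120 N, or if a joint passes its speed limit or range.

## Working session

There is one attempt and no reset: what is moved stays moved. The work goes in short steps, Python scripts to look and compute and a tool call to move; the robot and the scene stay as the last step left them, time stands still between calls to the robot, and variables do not carry over. Pictures are saved under pics/ and viewed, about 8 in all and at most 12, crops included, and the job is handed in when it is done.

Besides the shell and the picture viewer there is one more tool, called after ">>>" by a JSON object that holds its "op" and its "data". send_rows: Moves the arm, as the interface text tells. Its arguments: {"type":"object","properties":{"series":{"type":"array"},"grip_force":{"type":"number"}},"required":["series"]}

```bash
mkdir -p pics; cat > h.py <<'E'
import numpy as np, cv2
from scipy.spatial.transform import Rotation as R
from workcell import manip
def ray(im,px):
    a=np.array(im["attitude"],float)
    M=R.from_quat(a).as_matrix() if a.size==4 else a.reshape(3,3)
    d=M@np.array([(px[1]-im["cx"])/im["fx"],(px[0]-im["cy"])/im["fy"],1.])
    return np.array(im["eye"],float),d/np.linalg.norm(d)
def atz(im,px,z):
    e,d=ray(im,px); return e+d*(z-e[2])/d[2]
def proj(im,p):
    a=np.array(im["attitude"],float)
    M=R.from_quat(a).as_matrix() if a.size==4 else a.reshape(3,3)
    c=M.T@(np.array(p)-im["eye"]); return [c[1]/c[2]*im["fy"]+im["cy"],c[0]/c[2]*im["fx"]+im["cx"]]
E
python3 - <<'E'
from h import *
o=manip.get_obs(); print({k:np.round(v,3) for k,v in o.items()})
Z=dict(housing=0,cover_top=.068,finished=0,stand=0,driver=.075,driver_grip=.125,grease=0,spool=0,bearing=0,spare_cover=.027,screwdriver=0)
for c in("scene","side"):
    im=manip.get_image(c); cv2.imwrite(f"pics/{c}0.png",im["frame"]); print(c,np.round(im["eye"],3),np.round(im["attitude"],3),im["fx"])
    for n,z in Z.items():
        for r in manip.landmark_of(c,n)[:3]: print(n,round(r["score"],2),np.round(r["pixel"]),np.round(atz(im,r["pixel"],z),3))
E
```

```text
{'time': np.float64(0.0), 'joints': array([ 1.212,  0.277,  1.506,  0.   ,  1.361, -0.121]), 'qd': array([-0.   ,  0.001, -0.   ,  0.   ,  0.001, -0.001]), 'tau': array([-1.0000e-03, -4.0458e+01, -2.3722e+01,  7.0000e-02,  3.5000e-02,
       -0.0000e+00]), 'ee_pos': array([0.135, 0.558, 0.219]), 'ee_rot': array([ 0.119,  0.993, -0.001, -0.   ]), 'force': array([-1.15 , -0.929, -0.546]), 'moment': array([ 0.02 , -0.002,  0.028]), 'width': np.float64(0.094)}
scene [1.034 0.513 1.032] [ 0.359  0.881 -0.288 -0.112] 487.04957139287455
housing 0.85 [125. 324.] [ 0.334 -0.223  0.   ]
housing 0.6 [156. 273.] [ 0.521 -0.238  0.   ]
cover_top 0.65 [139. 271.] [ 0.518 -0.237  0.068]
finished 0.58 [239. 402.] [0.469 0.192 0.   ]
stand 0.95 [226. 310.] [0.605 0.004 0.   ]
driver 0.93 [210. 312.] [0.602 0.012 0.075]
driver 0.75 [261. 328.] [0.671 0.137 0.075]
driver_grip 0.87 [250. 329.] [0.67  0.139 0.125]
driver_grip 0.78 [195. 310.] [0.599 0.006 0.125]
grease 0.59 [306. 350.] [0.689 0.225 0.   ]
spool 0.85 [189. 228.] [ 0.682 -0.232  0.   ]
spool 0.4 [225. 312.] [0.602 0.007 0.   ]
bearing 0.57
[... 259 characters left out ...]
ing 0.77 [214. 469.] [ 0.338 -0.22   0.   ]
cover_top 0.73 [201. 305.] [0.605 0.002 0.068]
cover_top 0.65 [152. 397.] [ 0.527 -0.23   0.068]
finished 0.79 [325. 302.] [0.469 0.196 0.   ]
finished 0.37 [203. 305.] [ 0.641 -0.044  0.   ]
stand 0.79 [224. 309.] [0.599 0.    0.   ]
driver 0.64 [204. 306.] [0.596 0.012 0.075]
driver 0.47 [268. 370.] [0.412 0.071 0.075]
driver_grip 0.68 [184. 306.] [0.598 0.006 0.125]
driver_grip 0.62 [224. 249.] [0.622 0.144 0.125]
grease 0.65 [280. 199.] [0.686 0.233 0.   ]
spool 0.78 [152. 335.] [ 0.681 -0.218  0.   ]
bearing 0.64 [236. 394.] [ 0.437 -0.074  0.   ]
spare_cover 0.83 [269. 370.] [0.426 0.04  0.027]
screwdriver 0.57 [198. 252.] [0.744 0.012 0.   ]
```

View pics/scene0.png

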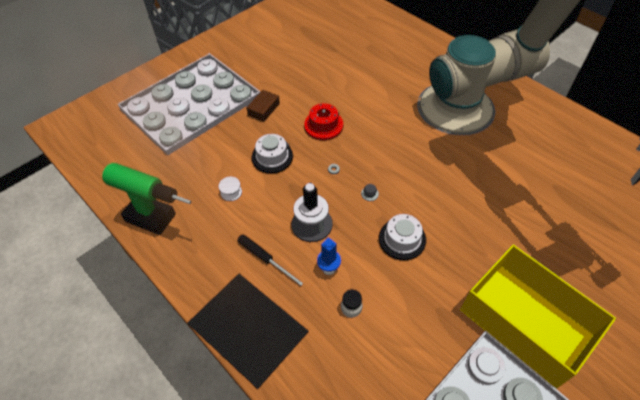

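View pics/side0.png

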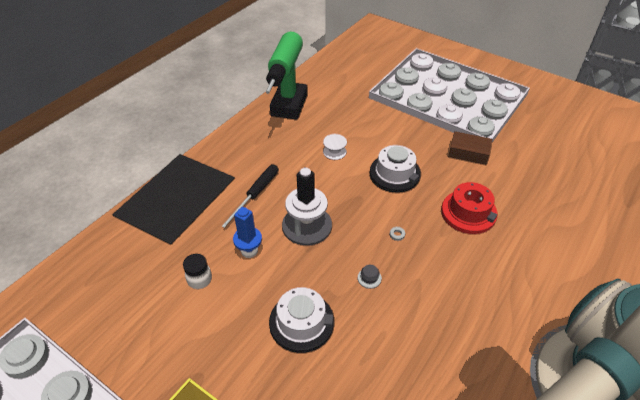

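The scene picture shows the grey housing with the proud cover at (152,271). The red look-alike is at (122,324), the stand with the black-handled tool at (210,311), the blue look-alike at (258,329) and the finished housing at (235,403). The side view agrees. I'll move above the stand next.

>>> {"op": "send_rows", "data": {"series": [{"gripper": 100,"linear": [-2.9,-2.1,-0.8],"turn": 0},{"gripper": 100,"linear": [-2.9,-2.1,-0.8],"turn": 0},{"gripper": 100,"linear": [-2.9,-2.1,-0.8],"turn": 0},{"gripper": 100,"linear": [-2.9,-2.1,-0.8],"turn": 0},{"gripper": 100,"linear": [-2.9,-2.1,-0.8],"turn": 0},{"gripper": 100,"linear": [-2.9,-2.1,-0.8],"turn": 0},{"gripper": 100,"linear": [-2.9,-2.1,-0.8],"turn": 0},{"gripper": 100,"linear": [-2.9,-2.1,-0.8],"turn": 0},{"gripper": 100,"linear": [-2.9,-2.1,-0.8],"turn": 0},{"gripper": 100,"linear": [-2.9,-2.1,-0.8],"turn": 0}]}}

```text
time: 2.03
ee_pos: [0.3686, 0.2849, 0.3001]
ee_rot: [0.119, 0.993, 0.0, 0.0]
force: [0.7, 0.2, -0.3]
width: 0.0939
```

>>> {"op": "send_rows", "data": {"series": [{"gripper": 100,"linear": [-2.9,-2.1,0],"turn": 0},{"gripper": 100,"linear": [-2.9,-2.1,0],"turn": 0},{"gripper": 100,"linear": [-2.9,-2.1,0],"turn": 0},{"gripper": 100,"linear": [-2.9,-2.1,0],"turn": 0},{"gripper": 100,"linear": [-2.9,-2.1,0],"turn": 0},{"gripper": 100,"linear": [-2.9,-2.1,0],"turn": 0},{"gripper": 100,"linear": [-2.9,-2.1,0],"turn": 0},{"gripper": 100,"linear": [-2.9,-2.1,0],"turn": 0},{"gripper": 100,"linear": [-2.9,-2.1,0],"turn": 0},{"gripper": 100,"linear": [0,0,0],"turn": 0}]}}

```text
time: 2.87
ee_pos: [0.581, 0.036, 0.2982]
ee_rot: [0.121, 0.993, -0.002, 0.001]
force: [0.2, 0.9, -0.5]
width: 0.094
```

```bash
python3 - <<'E'
from h import *
o=manip.get_obs(); print({k:np.round(o[k],3) for k in("time","ee_pos","ee_rot","force","joints")})
im=manip.get_image("wrist"); cv2.imwrite("pics/w1.png",im["frame"]); print(np.round(im["eye"],3),np.round(im["attitude"],3),im["fx"])
for n,z in dict(driver=.075,driver_grip=.125,stand=0,housing=0,cover_top=.068).items():
    for r in manip.landmark_of("wrist",n)[:3]: print(n,round(r["score"],2),np.round(r["pixel"]),np.round(atz(im,r["pixel"],z),3))
E
```

```text
{'time': np.float64(2.867), 'ee_pos': array([0.581, 0.036, 0.298]), 'ee_rot': array([ 0.121,  0.993, -0.002,  0.001]), 'force': array([ 0.173,  0.878, -0.517]), 'joints': array([-0.055,  0.254,  1.344, -0.003,  1.542, -1.383])}
[0.507 0.055 0.463] [0.78  0.611 0.081 0.105] 331.21119749639496
driver 0.78 [203. 301.] [0.602 0.002 0.075]
driver 0.66 [214. 398.] [0.644 0.114 0.075]
driver 0.62 [ 61. 420.] [0.478 0.169 0.075]
driver_grip 0.85 [226. 411.] [0.642 0.117 0.125]
driver_grip 0.81 [216. 296.] [ 0.602 -0.     0.125]
stand 0.83 [186. 304.] [0.596 0.003 0.   ]
housing 0.85 [34. 82.] [ 0.337 -0.222  0.   ]
housing 0.72 [179. 129.] [ 0.527 -0.237  0.   ]
housing 0.39 [280. 336.] [0.752 0.013 0.   ]
cover_top 0.7 [189. 101.] [ 0.528 -0.232  0.068]
```

View pics/w1.png

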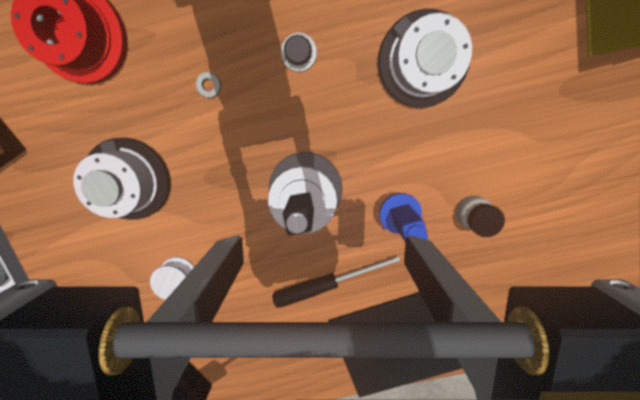

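The wrist picture shows the tool's black handle at about (210,297), below centre, with the blue look-alike at (215,402) and the proud-cover housing at (185,115). For the handle yaw I'll rectify onto the handle-top plane.

```bash
python3 - <<'E'
from h import *
im=manip.get_image("wrist")
def rect(z,c,half=.05,n=380):
    q=[(-half,-half),(half,-half),(half,half),(-half,half)]  # cols: +y, rows: +x
    src=np.float32([proj(im,(c[0]+b,c[1]+a,z))[::-1] for a,b in q])
    H=cv2.getPerspectiveTransform(src,np.float32([[0,0],[n,0],[n,n],[0,n]]))
    return cv2.warpPerspective(im["frame"],H,(n,n),flags=cv2.INTER_CUBIC)
cv2.imwrite("pics/r1.png",np.hstack([rect(.155,(.602,.001)),rect(.083,(.602,.001))]))
im=manip.get_image("wrist")
E
```

```text
(no output)
```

View pics/r1.png

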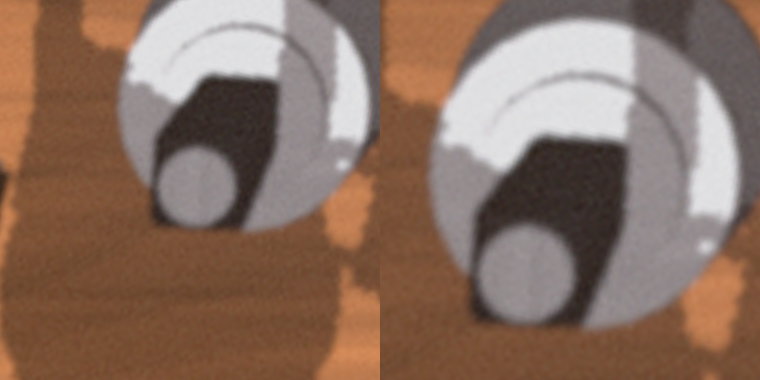

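>>> {"op": "send_rows", "data": {"series": [{"gripper": 100,"linear": [0,0,0],"turn": -5},{"gripper": 100,"linear": [0,0,0],"turn": -5},{"gripper": 100,"linear": [-1.1,-1.6,3],"turn": 0},{"gripper": 100,"linear": [-1.1,-1.6,3],"turn": 0},{"gripper": 100,"linear": [0,0,0],"turn": 0},{"gripper": 100,"linear": [0,0,0],"turn": 0}], "grip_force": 45}}

```text
time: 3.77
ee_pos: [0.5957, 0.0084, 0.2381]
ee_rot: [0.032, 0.999, 0.0, -0.002]
force: [0.9, 0.0, -0.8]
width: 0.0941
```

```bash
python3 - <<'E'
from h import *
o=manip.get_obs(); M=R.from_quat(o["ee_rot"]).as_matrix(); print(np.round(o["ee_pos"],4),np.round(M,3).tolist())
print("tool-frame delta cm",np.round(M.T@(np.array([.6005,.003,.12])-o["ee_pos"])*100,2))
for c in("scene","side","wrist"):
    im=manip.get_image(c)
    for n,z in dict(driver_grip=.125,stand=0,driver=.075,housing=0,cover_top=.068).items():
        for r in manip.landmark_of(c,n)[:3]: print(c,n,round(r["score"],2),np.round(r["pixel"]),np.round(atz(im,r["pixel"],z),4))
E
```

```text
[0.5957 0.0084 0.2381] [[-0.998, 0.064, -0.004], [0.064, 0.998, 0.001], [0.004, 0.001, -1.0]]
tool-frame delta cm [-0.56 -0.52 11.81]
scene driver_grip 0.74 [193. 310.] [0.5956 0.0006 0.125 ]
scene driver_grip 0.62 [248. 326.] [0.6724 0.1325 0.125 ]
scene stand 0.59 [227. 311.] [0.6069 0.0088 0.    ]
scene driver 0.97 [260. 326.] [0.6716 0.1328 0.075 ]
scene driver 0.65 [210. 312.] [0.6035 0.0128 0.075 ]
scene housing 0.83 [157. 273.] [ 0.5213 -0.2342  0.    ]
scene housing 0.71 [128. 322.] [ 0.3481 -0.2168  0.    ]
scene cover_top 0.5 [143. 269.] [ 0.5335 -0.2294  0.068 ]
side driver_grip 0.68 [185. 305.] [0.5977 0.0084 0.125 ]
side driver_grip 0.65 [224. 246.] [0.625  0.1477 0.125 ]
side stand 0.58 [225. 308.] [0.5984 0.0015 0.    ]
side driver 0.85 [237. 246.] [0.6372 0.1424 0.075 ]
side driver 0.59 [202. 308.] [0.596 0.005 0.075]
side driver 0.46 [153. 398.] [ 0.5211 -0.2231  0.075 ]
side housing 0.96 [175. 395.] [ 0.5242 -0.2316 -0.    ]
side housing 0.67 [213. 466.] [ 0.3424 -0.2178  0.    ]
side cover_top 0.66 [154. 399.] [ 0.5213 -0.2289  0.068 ]
wrist driver_grip 0.71 [242. 440.] [0.6388 0.111  0.125 ]
wrist driver_grip 0.56 [211. 316.] [0.6023 0.0014 0.125 ]
wrist stand 0.89 [178. 322.] [0.5964 0.0061 0.    ]
wrist driver 0.78 [227. 423.] [0.6414 0.1102 0.075 ]
wrist driver 0.74 [196. 318.] [0.6004 0.0018 0.075 ]
wrist housing 0.73 [134. 115.] [ 0.5271 -0.2375  0.    ]
wrist housing 0.37 [197. 315.] [ 0.6198 -0.0044  0.    ]
wrist cover_top 0.65 [136.  77.] [ 0.5263 -0.2338  0.068 ]
```

>>> {"op": "send_rows", "data": {"series": [{"gripper": 100,"linear": [-0.5,-0.45,1.8],"turn": 0},{"gripper": 100,"linear": [0,0,2.5],"turn": 0},{"gripper": 100,"linear": [0,0,2.5],"turn": 0},{"gripper": 100,"linear": [0,0,2.5],"turn": 0},{"gripper": 100,"linear": [0,0,2.5],"turn": 0},{"gripper": 100,"linear": [0,0,0],"turn": 0},{"gripper": 100,"linear": [0,0,0],"turn": 0}]}}

```text
time: 5.25
ee_pos: [0.6008, 0.0032, 0.1205]
ee_rot: [0.032, 0.999, 0.0, -0.002]
force: [0.9, -0.4, 0.7]
width: 0.0937
```

>>> {"op": "send_rows", "data": {"series": [{"gripper": 0,"linear": [0,0,0],"turn": 0},{"gripper": 0,"linear": [0,0,0],"turn": 0},{"gripper": 0,"linear": [0,0,0],"turn": 0},{"gripper": 0,"linear": [0,0,0],"turn": 0},{"gripper": 0,"linear": [0,0,0],"turn": 0},{"gripper": 0,"linear": [0,0,0],"turn": 0},{"gripper": 0,"linear": [0,0,0],"turn": 0},{"gripper": 0,"linear": [0,0,0],"turn": 0}], "grip_force": 45}}

```text
time: 5.92
ee_pos: [0.6016, 0.0032, 0.1216]
ee_rot: [0.032, 0.999, 0.0, 0.0]
force: [-0.6, -0.2, -0.6]
width: 0.044
```

```bash
python3 - <<'E'
from h import *
o=manip.get_obs(); M=R.from_quat(o["ee_rot"]).as_matrix(); print({k:np.round(o[k],4) for k in("time","ee_pos","force","moment","width")},np.round(M,3).tolist())
im=manip.get_image("wrist"); cv2.imwrite("pics/w2.png",im["frame"])
E
```

```text
{'time': np.float64(5.9167), 'ee_pos': array([0.6016, 0.0032, 0.1216]), 'force': array([-0.6419, -0.2444, -0.6348]), 'moment': array([-0.0202,  0.0491,  0.0117]), 'width': np.float64(0.044)} [[-0.998, 0.063, 0.0], [0.063, 0.998, 0.0], [-0.0, 0.0, -1.0]]
```

View pics/w2.png

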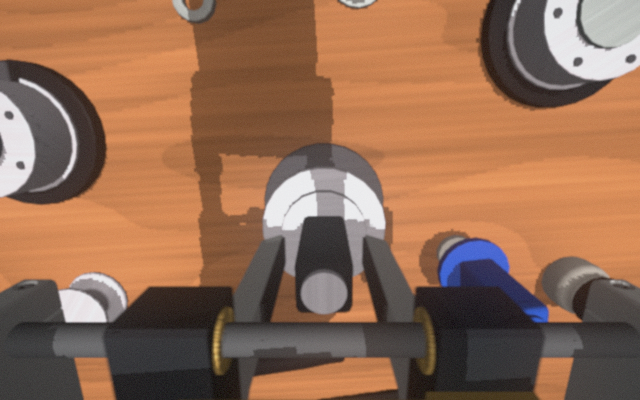

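The wrist view shows the fingers at columns 262 and 385, closing centrally around the handle at (262,324). The blue tool is clear of them. They are still closing.

>>> {"op": "send_rows", "data": {"series": [{"gripper": 0,"linear": [0,0,0],"turn": 0},{"gripper": 0,"linear": [0,0,0],"turn": 0},{"gripper": 0,"linear": [0,0,0],"turn": 0},{"gripper": 0,"linear": [0,0,0],"turn": 0},{"gripper": 0,"linear": [0,0,0],"turn": 0},{"gripper": 0,"linear": [0,0,0],"turn": 0}]}}

```text
time: 6.47
ee_pos: [0.6016, 0.0032, 0.1214]
ee_rot: [0.032, 0.999, 0.0, -0.0]
force: [-0.7, 0.5, -1.4]
width: 0.0255
```

```bash
python3 - <<'E'
from h import *
o=manip.get_obs(); M=R.from_quat(o["ee_rot"]).as_matrix(); print({k:np.round(o[k],4) for k in("time","ee_pos","force","moment","width")},np.round(M,4).tolist())
E
```

```text
{'time': np.float64(6.4667), 'ee_pos': array([0.6016, 0.0032, 0.1214]), 'force': array([-0.6951,  0.5227, -1.363 ]), 'moment': array([0.0097, 0.0737, 0.0262]), 'width': np.float64(0.0255)} [[-0.998, 0.0632, -0.0002], [0.0632, 0.998, 0.0001], [0.0002, 0.0001, -1.0]]
```

>>> {"op": "send_rows", "data": {"series": [{"gripper": 0,"linear": [0,0,-0.5],"turn": 0},{"gripper": 0,"linear": [0,0,-1],"turn": 0},{"gripper": 0,"linear": [0,0,-2],"turn": 0},{"gripper": 0,"linear": [0,0,-3],"turn": 0},{"gripper": 0,"linear": [0,0,-3],"turn": 0},{"gripper": 0,"linear": [0,0,-3],"turn": 0},{"gripper": 0,"linear": [0,0,0],"turn": 0},{"gripper": 0,"linear": [0,0,0],"turn": 0}]}}

```text
time: 7.13
ee_pos: [0.6026, 0.003, 0.2487]
ee_rot: [0.032, 0.999, -0.0, 0.002]
force: [-0.3, 0.7, -2.6]
width: 0.0259
```

```bash
python3 - <<'E'
from h import *
o=manip.get_obs(); M=R.from_quat(o["ee_rot"]).as_matrix(); print({k:np.round(o[k],4) for k in("time","ee_pos","force","moment","width")},np.round(M,4).tolist())
T=np.array([.524,-.232,o["ee_pos"][2]]); print("delta",np.round(M.T@(T-o["ee_pos"])*100,2))
ims=[]
for c in("scene","side"):
    im=manip.get_image(c); f=im["frame"]
    for n in("driver","stand"):
        for r in manip.landmark_of(c,n)[:2]: print(c,n,round(r["score"],2),np.round(r["pixel"]),np.round(atz(im,r["pixel"],0 if n=="stand" else .2),3))
    r0,c0=map(int,proj(im,(.60,.003,.15))); ims.append(cv2.resize(f[max(0,r0-80):r0+80,c0-80:c0+80],(390,390)))
cv2.imwrite("pics/lift.png",np.hstack(ims))
E
```

```text
{'time': np.float64(7.1333), 'ee_pos': array([0.6026, 0.003 , 0.2487]), 'force': array([-0.2735,  0.7292, -2.6068]), 'moment': array([-0.0204,  0.0167, -0.0183]), 'width': np.float64(0.0259)} [[-0.998, 0.0632, 0.0046], [0.0632, 0.998, -0.0005], [-0.0046, -0.0002, -1.0]]
delta [  6.35 -23.95  -0.03]
scene driver 0.81 [262. 330.] [0.718 0.19  0.2  ]
scene driver 0.64 [176. 310.] [0.6  0.01 0.2 ]
scene stand 0.77 [226. 310.] [0.606 0.004 0.   ]
side driver 0.9 [239. 246.] [0.558 0.214 0.2  ]
side driver 0.72 [151. 333.] [ 0.563 -0.032  0.2  ]
side stand 0.94 [222. 306.] [ 0.608 -0.001  0.   ]
side stand 0.46 [149. 334.] [ 0.687 -0.224  0.   ]
```

View pics/lift.png

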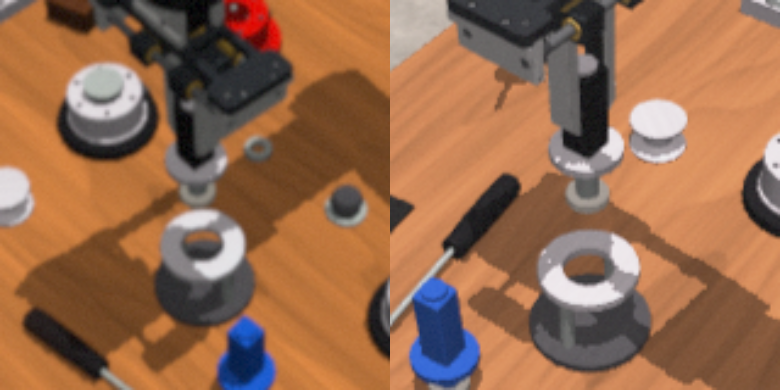

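The tool hangs straight in the gripper, with the white foot showing below the collar at (190,197) and (195,585), and the stand is empty. I'll move part of the way towards the housing and refine its position there.

>>> {"op": "send_rows", "data": {"series": [{"gripper": 0,"linear": [1,-2.7,0],"turn": 0},{"gripper": 0,"linear": [1,-2.7,0],"turn": 0},{"gripper": 0,"linear": [1,-2.7,0],"turn": 0},{"gripper": 0,"linear": [1,-2.7,0],"turn": 0},{"gripper": 0,"linear": [1,-2.7,0],"turn": 0},{"gripper": 0,"linear": [1,-2.7,0],"turn": 0},{"gripper": 0,"linear": [0,0,0],"turn": 0},{"gripper": 0,"linear": [0,0,0],"turn": 0},{"gripper": 0,"linear": [0,0,0],"turn": 0}]}}

```text
time: 8.18
ee_pos: [0.5314, -0.1543, 0.2458]
ee_rot: [0.032, 0.999, 0.001, -0.0]
force: [0.2, 0.4, -2.4]
width: 0.0259
```

```bash
cat > rect.py <<'E'
from h import *
def rect(im,z,c,half=.06,n=380):
    q=[(-half,-half),(half,-half),(half,half),(-half,half)]  # cols +y, rows +x
    src=np.float32([proj(im,(c[0]+b,c[1]+a,z))[::-1] for a,b in q])
    H=cv2.getPerspectiveTransform(src,np.float32([[0,0],[n,0],[n,n],[0,n]]))
    return cv2.warpPerspective(im["frame"],H,(n,n),flags=cv2.INTER_CUBIC)
E
python3 - <<'E'
from rect import *
o=manip.get_obs(); M=R.from_quat(o["ee_rot"]).as_matrix(); print({k:np.round(o[k],4) for k in("time","ee_pos","force")},np.round(M,3).tolist())
C=(.525,-.232); rows=[]
for c in("scene","side","wrist"):
    im=manip.get_image(c); print(c,np.round(proj(im,(*C,.055))))
    a=rect(im,.055,C); b=rect(im,.068,C); rows.append((a,b))
    # circle fits: bright rim (84 mm) on z=.055
    g=cv2.medianBlur(cv2.cvtColor(a,cv2.COLOR_BGR2GRAY),5)
    k=380/.12
    for nm,img,rr in(("rim",a,.042),("flange",b,.023)):
        g=cv2.medianBlur(cv2.cvtColor(img,cv2.COLOR_BGR2GRAY),5)
        h=cv2.HoughCircles(g,cv2.HOUGH_GRADIENT,1.5,20,param1=80,param2=15,minRadius=int(rr*k*.94),maxRadius=int(rr*k*1.06))
        if h is not None:
            for u,v,r in h[0][:3]: print(nm,np.round([C[0]+(v-190)/k,C[1]+(u-190)/k,r/k],4))
cv2.imwrite("pics/rect2.png",cv2.resize(np.vstack([np.hstack([r[0] for r in rows]),np.hstack([r[1] for r in rows])]),(798,532)))
E
```

```text
{'time': np.float64(8.1833), 'ee_pos': array([ 0.5314, -0.1543,  0.2458]), 'force': array([ 0.166 ,  0.4494, -2.3732])} [[-0.998, 0.064, -0.001], [0.064, 0.998, 0.001], [0.001, 0.001, -1.0]]
scene [144. 271.]
rim [ 0.5282 -0.2288  0.0407]
flange [ 0.5244 -0.2065  0.024 ]
side [157. 398.]
rim [ 0.5259 -0.2297  0.0418]
rim [ 0.5098 -0.1956  0.0434]
rim [ 0.5098 -0.2453  0.0424]
flange [ 0.5216 -0.2207  0.0225]
flange [ 0.5154 -0.198   0.023 ]
flange [ 0.5249 -0.2307  0.023 ]
wrist [185. 252.]
rim [ 0.5263 -0.2349  0.0413]
rim [ 0.5197 -0.2264  0.0403]
rim [ 0.5145 -0.2316  0.0439]
flange [ 0.5259 -0.2335  0.0225]
flange [ 0.5173 -0.2084  0.024 ]
flange [ 0.5093 -0.2103  0.0235]
```

View pics/rect2.png

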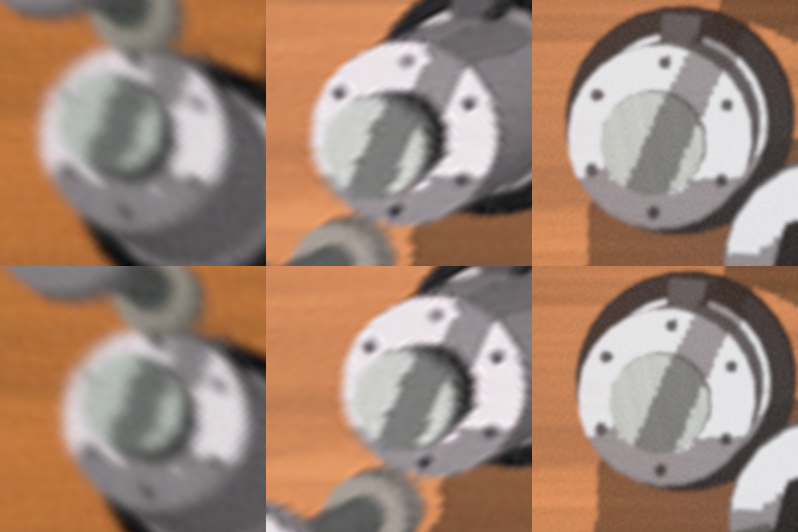

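>>> {"op": "send_rows", "data": {"series": [{"gripper": 0,"linear": [0,-2,0],"turn": 0},{"gripper": 0,"linear": [0,-2,0],"turn": 0},{"gripper": 0,"linear": [0,-2,0],"turn": 0},{"gripper": 0,"linear": [0,-1.8,0],"turn": 0},{"gripper": 0,"linear": [0,0,2.5],"turn": 0},{"gripper": 0,"linear": [0,0,2.5],"turn": 0},{"gripper": 0,"linear": [0,0,2],"turn": 0},{"gripper": 0,"linear": [0,0,0],"turn": 0},{"gripper": 0,"linear": [0,0,0],"turn": 0},{"gripper": 0,"linear": [0,0,0],"turn": 0}]}}

```text
time: 9.17
ee_pos: [0.5277, -0.2325, 0.1776]
ee_rot: [0.031, 1.0, -0.0, 0.001]
force: [0.1, -1.4, -2.1]
width: 0.0258
```

```bash
python3 - <<'E'
from h import *
o=manip.get_obs(); M=R.from_quat(o["ee_rot"]).as_matrix(); print({k:np.round(o[k],4) for k in("time","ee_pos","force","moment")},np.round(M,4).tolist())
ims=[]
for c in("scene","side"):
    im=manip.get_image(c); r0,c0=map(int,proj(im,(.526,-.232,.09))); ims.append(cv2.resize(im["frame"][r0-50:r0+50,c0-50:c0+50],(390,390),interpolation=cv2.INTER_CUBIC))
cv2.imwrite("pics/over.png",np.hstack(ims))
E
```

```text
{'time': np.float64(9.1667), 'ee_pos': array([ 0.5277, -0.2325,  0.1776]), 'force': array([ 0.0537, -1.3691, -2.1458]), 'moment': array([ 0.0158, -0.0019,  0.0394])} [[-0.9981, 0.0622, 0.0018], [0.0622, 0.9981, -0.0009], [-0.0019, -0.0008, -1.0]]
```

View pics/over.png

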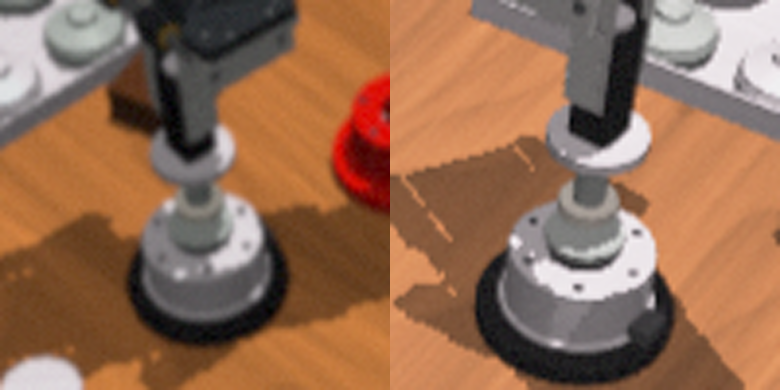

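The foot hangs centrally over the proud cover in both views: foot at (205,197) left and (195,590) right, cover just below. Now I'll lower it slowly.

>>> {"op": "send_rows", "data": {"series": [{"gripper": 0,"linear": [0.1,0,0.3],"turn": 0},{"gripper": 0,"linear": [0,0,0.3],"turn": 0},{"gripper": 0,"linear": [0,0,0.3],"turn": 0},{"gripper": 0,"linear": [0,0,0.1],"turn": 0},{"gripper": 0,"linear": [0,0,0.1],"turn": 0},{"gripper": 0,"linear": [0,0,0.1],"turn": 0},{"gripper": 0,"linear": [0,0,0],"turn": 0},{"gripper": 0,"linear": [0,0,0],"turn": 0}]}}

```text
time: 9.93
ee_pos: [0.5256, -0.2325, 0.1644]
ee_rot: [0.032, 0.999, 0.0, -0.0]
force: [-0.5, 0.1, -2.4]
width: 0.0257
```

>>> {"op": "send_rows", "data": {"series": [{"gripper": 0,"linear": [0,0,0.1],"turn": 0},{"gripper": 0,"linear": [0,0,0.1],"turn": 0},{"gripper": 0,"linear": [0,0,0.1],"turn": 0},{"gripper": 0,"linear": [0,0,0],"turn": 0},{"gripper": 0,"linear": [0,0,0],"turn": 0}]}}

```text
time: 10.35
ee_pos: [0.5255, -0.2325, 0.1613]
ee_rot: [0.032, 0.999, 0.0, -0.0]
force: [0.0, -0.5, -3.3]
width: 0.0255
```

>>> {"op": "send_rows", "data": {"series": [{"gripper": 0,"linear": [0,0,0.1],"turn": 0},{"gripper": 0,"linear": [0,0,0.1],"turn": 0},{"gripper": 0,"linear": [0,0,0.1],"turn": 0},{"gripper": 0,"linear": [0,0,0],"turn": 0},{"gripper": 0,"linear": [0,0,0],"turn": 0}]}}

```text
time: 10.77
ee_pos: [0.5258, -0.2327, 0.1588]
ee_rot: [0.032, 0.999, -0.0, 0.0]
force: [0.6, 0.5, 1.4]
width: 0.0263
```

>>> {"op": "send_rows", "data": {"series": [{"gripper": 0,"linear": [0,0,0.1],"turn": 0},{"gripper": 0,"linear": [0,0,0.1],"turn": 0},{"gripper": 0,"linear": [0,0,0],"turn": 0},{"gripper": 0,"linear": [0,0,0],"turn": 0}]}}

```text
time: 11.1
ee_pos: [0.5258, -0.2327, 0.1567]
ee_rot: [0.032, 0.999, -0.0, 0.0]
force: [1.2, -0.1, 2.9]
width: 0.0257
```

>>> {"op": "send_rows", "data": {"series": [{"gripper": 0,"linear": [0,0,0.1],"turn": 0},{"gripper": 0,"linear": [0,0,0.1],"turn": 0},{"gripper": 0,"linear": [0,0,0],"turn": 0},{"gripper": 0,"linear": [0,0,0],"turn": 0}]}}

```text
time: 11.43
ee_pos: [0.5249, -0.2321, 0.1533]
ee_rot: [0.032, 0.999, 0.001, -0.001]
force: [-0.6, 0.3, -2.9]
width: 0.0255
```

It has snapped: the force fell back to the tool's weight. I'll follow down to press.

>>> {"op": "send_rows", "data": {"series": [{"gripper": 0,"linear": [0,0,0.05],"turn": 0},{"gripper": 0,"linear": [0,0,0.05],"turn": 0},{"gripper": 0,"linear": [0,0,0],"turn": 0},{"gripper": 0,"linear": [0,0,0],"turn": 0}]}}

```text
time: 11.77
ee_pos: [0.5255, -0.2325, 0.1532]
ee_rot: [0.032, 1.0, 0.0, -0.0]
force: [-0.3, -0.2, -2.4]
width: 0.0257
```

>>> {"op": "send_rows", "data": {"series": [{"gripper": 0,"linear": [0,0,0.05],"turn": 0},{"gripper": 0,"linear": [0,0,0],"turn": 0},{"gripper": 0,"linear": [0,0,0],"turn": 0}]}}

```text
time: 12.02
ee_pos: [0.5256, -0.2325, 0.1529]
ee_rot: [0.032, 0.999, 0.0, 0.0]
force: [0.0, 0.6, -1.9]
width: 0.0261
```

>>> {"op": "send_rows", "data": {"series": [{"gripper": 0,"linear": [0,0,0.05],"turn": 0},{"gripper": 0,"linear": [0,0,0],"turn": 0},{"gripper": 0,"linear": [0,0,0],"turn": 0}]}}

```text
time: 12.27
ee_pos: [0.5256, -0.2325, 0.1528]
ee_rot: [0.032, 0.999, -0.0, 0.0]
force: [-0.1, 0.5, 0.0]
width: 0.026
```

>>> {"op": "send_rows", "data": {"series": [{"gripper": 0,"linear": [0,0,0.05],"turn": 0},{"gripper": 0,"linear": [0,0,0],"turn": 0},{"gripper": 0,"linear": [0,0,0],"turn": 0}]}}

```text
time: 12.52
ee_pos: [0.5257, -0.2325, 0.1527]
ee_rot: [0.032, 0.999, -0.0, 0.0]
force: [-1.0, 1.6, 5.1]
width: 0.0255
```

>>> {"op": "send_rows", "data": {"series": [{"gripper": 0,"linear": [0,0,0.05],"turn": 0},{"gripper": 0,"linear": [0,0,0],"turn": 0},{"gripper": 0,"linear": [0,0,0],"turn": 0}]}}

```text
time: 12.77
ee_pos: [0.5257, -0.2325, 0.1527]
ee_rot: [0.032, 1.0, -0.0, 0.0]
force: [-1.5, 1.4, 7.3]
width: 0.0256
```

>>> {"op": "send_rows", "data": {"series": [{"gripper": 0,"linear": [0,0,0.03],"turn": 0},{"gripper": 0,"linear": [0,0,0],"turn": 0},{"gripper": 0,"linear": [0,0,0],"turn": 0},{"gripper": 0,"linear": [0,0,0],"turn": 0},{"gripper": 0,"linear": [0,0,0],"turn": 0},{"gripper": 0,"linear": [0,0,0],"turn": 0},{"gripper": 0,"linear": [0,0,0],"turn": 0},{"gripper": 0,"linear": [0,0,0],"turn": 0},{"gripper": 0,"linear": [0,0,0],"turn": 0},{"gripper": 0,"linear": [0,0,0],"turn": 0}]}}

```text
time: 13.6
ee_pos: [0.5257, -0.2326, 0.1527]
ee_rot: [0.032, 1.0, -0.0, 0.001]
force: [-2.4, 1.6, 9.4]
width: 0.0257
```

>>> {"op": "send_rows", "data": {"series": [{"gripper": 0,"linear": [0,0,0],"turn": 0},{"gripper": 0,"linear": [0,0,0],"turn": 0},{"gripper": 0,"linear": [0,0,0],"turn": 0},{"gripper": 0,"linear": [0,0,0],"turn": 0},{"gripper": 0,"linear": [0,0,0],"turn": 0},{"gripper": 0,"linear": [0,0,0],"turn": 0}]}}

```text
time: 14.1
ee_pos: [0.5257, -0.2326, 0.1528]
ee_rot: [0.032, 0.999, -0.0, 0.001]
force: [-2.5, 1.9, 10.0]
width: 0.026
```

Rigid under about 13 N, after roughly 8 mm of travel. Lifting off now and checking the cover.

>>> {"op": "send_rows", "data": {"series": [{"gripper": 0,"linear": [0,0,-0.3],"turn": 0},{"gripper": 0,"linear": [0,0,-0.7],"turn": 0},{"gripper": 0,"linear": [0,0,-2],"turn": 0},{"gripper": 0,"linear": [0,0,-3],"turn": 0},{"gripper": 0,"linear": [0,0,-3],"turn": 0},{"gripper": 0,"linear": [-1,2.7,0],"turn": 0},{"gripper": 0,"linear": [-1,2.7,0],"turn": 0},{"gripper": 0,"linear": [-1,2.7,0],"turn": 0},{"gripper": 0,"linear": [0,0,0],"turn": 0},{"gripper": 0,"linear": [0,0,0],"turn": 0}]}}

```text
time: 14.93
ee_pos: [0.5609, -0.1525, 0.2407]
ee_rot: [0.03, 1.0, -0.0, -0.0]
force: [-0.2, -0.7, -3.1]
width: 0.0256
```

```bash
python3 - <<'E'
from rect import *
o=manip.get_obs(); M=R.from_quat(o["ee_rot"]).as_matrix(); print({k:np.round(o[k],4) for k in("time","ee_pos","force","moment","width")},np.round(M,4).tolist())
print("delta",np.round(M.T@(np.array([.6012,.0032,o["ee_pos"][2]])-o["ee_pos"])*100,2))
ims=[]
for c in("scene","side"):
    im=manip.get_image(c); r0,c0=map(int,proj(im,(.526,-.232,.06))); ims.append(cv2.resize(im["frame"][r0-40:r0+40,c0-40:c0+40],(260,260),interpolation=cv2.INTER_CUBIC))
im=manip.get_image("wrist"); ims.append(rect(im,.06,(.526,-.232),n=260))
S=(.601,.003); w=rect(im,.075,S,half=.07,n=260)
cv2.imwrite("pics/home.png",np.hstack(ims))
E
```

```text
{'time': np.float64(14.9333), 'ee_pos': array([ 0.5609, -0.1525,  0.2407]), 'force': array([-0.2264, -0.6813, -3.083 ]), 'moment': array([-0.0168,  0.0481,  0.0461]), 'width': np.float64(0.0256)} [[-0.9982, 0.0606, -0.0006], [0.0606, 0.9982, -0.0], [0.0006, -0.0001, -1.0]]
delta [-3.08 15.78 -0.  ]
```

View pics/home.png

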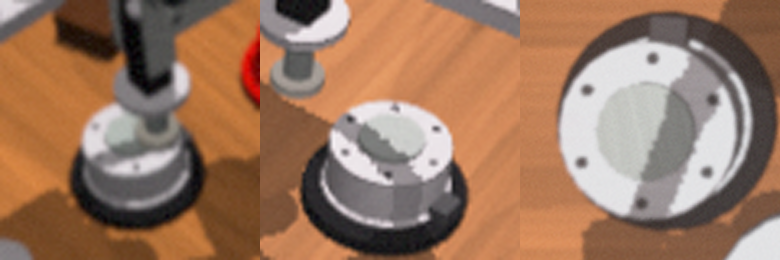

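The side crop (middle, cover at (138,392)) and wrist crop show the cover flush on the rim and concentric. Returning to the stand.

>>> {"op": "send_rows", "data": {"series": [{"gripper": 0,"linear": [-0.5,2.6,0],"turn": 0},{"gripper": 0,"linear": [-0.5,2.6,0],"turn": 0},{"gripper": 0,"linear": [-0.5,2.6,0],"turn": 0},{"gripper": 0,"linear": [-0.5,2.6,0],"turn": 0},{"gripper": 0,"linear": [-0.5,2.6,0],"turn": 0},{"gripper": 0,"linear": [-0.5,2.7,0],"turn": 0},{"gripper": 0,"linear": [0,0,0],"turn": 0},{"gripper": 0,"linear": [0,0,0],"turn": 0},{"gripper": 0,"linear": [0,0,0],"turn": 0}]}}

```text
time: 15.83
ee_pos: [0.6003, -0.0001, 0.2409]
ee_rot: [0.032, 0.999, -0.001, -0.0]
force: [-0.4, 0.5, -2.8]
width: 0.0257
```

```bash
python3 - <<'E'
from h import *
o=manip.get_obs(); M=R.from_quat(o["ee_rot"]).as_matrix(); print({k:np.round(o[k],4) for k in("time","ee_pos","force")},np.round(M,4).tolist())
print("delta",np.round(M.T@(np.array([.6014,.0032,.1214])-o["ee_pos"])*100,2))
E
```

```text
{'time': np.float64(15.8333), 'ee_pos': array([ 6.003e-01, -1.000e-04,  2.409e-01]), 'force': array([-0.4274,  0.451 , -2.846 ])} [[-0.9979, 0.064, -0.0006], [0.064, 0.9979, -0.0011], [0.0006, -0.0011, -1.0]]
delta [-0.1   0.35 11.95]
```

>>> {"op": "send_rows", "data": {"series": [{"gripper": 0,"linear": [-0.1,0.35,0],"turn": 0},{"gripper": 0,"linear": [0,0,2],"turn": 0},{"gripper": 0,"linear": [0,0,2],"turn": 0},{"gripper": 0,"linear": [0,0,2],"turn": 0},{"gripper": 0,"linear": [0,0,2],"turn": 0},{"gripper": 0,"linear": [0,0,1],"turn": 0},{"gripper": 0,"linear": [0,0,1],"turn": 0},{"gripper": 0,"linear": [0,0,0],"turn": 0},{"gripper": 0,"linear": [0,0,0],"turn": 0}]}}

```text
time: 16.58
ee_pos: [0.602, 0.0042, 0.1414]
ee_rot: [0.032, 0.999, -0.0, 0.0]
force: [1.1, 0.1, -1.8]
width: 0.0255
```

>>> {"op": "send_rows", "data": {"series": [{"gripper": 0,"linear": [0,0,0.3],"turn": 0},{"gripper": 0,"linear": [0,0,0.3],"turn": 0},{"gripper": 0,"linear": [0,0,0],"turn": 0},{"gripper": 0,"linear": [0,0,0],"turn": 0},{"gripper": 0,"linear": [0,0,0],"turn": 0}]}}

```text
time: 17.0
ee_pos: [0.6019, 0.0047, 0.1355]
ee_rot: [0.032, 1.0, 0.0, 0.0]
force: [-0.2, 1.5, -2.2]
width: 0.0255
```

>>> {"op": "send_rows", "data": {"series": [{"gripper": 0,"linear": [0,-0.1,0.3],"turn": 0},{"gripper": 0,"linear": [0,0,0.3],"turn": 0},{"gripper": 0,"linear": [0,0,0.3],"turn": 0},{"gripper": 0,"linear": [0,0,0.2],"turn": 0},{"gripper": 0,"linear": [0,0,0],"turn": 0},{"gripper": 0,"linear": [0,0,0],"turn": 0},{"gripper": 0,"linear": [0,0,0],"turn": 0}]}}

```text
time: 17.58
ee_pos: [0.6017, 0.0036, 0.1242]
ee_rot: [0.032, 0.999, 0.0, 0.0]
force: [-0.3, -1.0, -2.2]
width: 0.0257
```

>>> {"op": "send_rows", "data": {"series": [{"gripper": 0,"linear": [0,0,0.1],"turn": 0},{"gripper": 0,"linear": [0,0,0.1],"turn": 0},{"gripper": 0,"linear": [0,0,0],"turn": 0},{"gripper": 0,"linear": [0,0,0],"turn": 0}]}}

```text
time: 17.92
ee_pos: [0.6016, 0.0037, 0.1221]
ee_rot: [0.032, 1.0, 0.0, -0.0]
force: [0.4, 0.2, -1.8]
width: 0.0257
```

>>> {"op": "send_rows", "data": {"series": [{"gripper": 0,"linear": [0,0,0.05],"turn": 0},{"gripper": 0,"linear": [0,0,0.05],"turn": 0},{"gripper": 0,"linear": [0,0,0],"turn": 0},{"gripper": 0,"linear": [0,0,0],"turn": 0}]}}

```text
time: 18.25
ee_pos: [0.6018, 0.0036, 0.1214]
ee_rot: [0.032, 0.999, 0.0, 0.0]
force: [-1.1, -0.2, -0.8]
width: 0.0258
```

>>> {"op": "send_rows", "data": {"series": [{"gripper": 40,"linear": [0,0,0],"turn": 0},{"gripper": 60,"linear": [0,0,0],"turn": 0},{"gripper": 100,"linear": [0,0,0],"turn": 0},{"gripper": 100,"linear": [0,0,0],"turn": 0},{"gripper": 100,"linear": [0,0,0],"turn": 0},{"gripper": 100,"linear": [0,0,0],"turn": 0},{"gripper": 100,"linear": [0,0,0],"turn": 0},{"gripper": 100,"linear": [0,0,0],"turn": 0},{"gripper": 100,"linear": [0,0,0],"turn": 0},{"gripper": 100,"linear": [0,0,0],"turn": 0}]}}

```text
time: 19.08
ee_pos: [0.6017, 0.0037, 0.1212]
ee_rot: [0.032, 1.0, 0.0, 0.0]
force: [0.2, 0.6, -0.3]
width: 0.0892
```

>>> {"op": "send_rows", "data": {"series": [{"gripper": 100,"linear": [0,0,0],"turn": 0},{"gripper": 100,"linear": [0,0,0],"turn": 0},{"gripper": 100,"linear": [0,0,-1],"turn": 0},{"gripper": 100,"linear": [0,0,-2.5],"turn": 0},{"gripper": 100,"linear": [0,0,-2.5],"turn": 0},{"gripper": 100,"linear": [0,0,-2.5],"turn": 0},{"gripper": 100,"linear": [0,0,-2.5],"turn": 0},{"gripper": 100,"linear": [0,0,-2],"turn": 0},{"gripper": 100,"linear": [0,0,0],"turn": 0},{"gripper": 100,"linear": [0,0,0],"turn": 0}]}}

```text
time: 19.92
ee_pos: [0.6022, 0.0036, 0.2527]
ee_rot: [0.032, 0.999, -0.0, 0.002]
force: [-0.1, 0.8, 0.3]
width: 0.0938
```

```bash
python3 - <<'E'
from h import *
o=manip.get_obs(); print({k:np.round(o[k],4) for k in("time","ee_pos","force","width")})
ims=[]
for c in("scene","side","wrist"):
    im=manip.get_image(c); f=im["frame"]
    for n,z in dict(driver=.075,driver_grip=.125).items():
        for r in manip.landmark_of(c,n)[:2]: print(c,n,round(r["score"],2),np.round(atz(im,r["pixel"],z),3))
    r0,c0=map(int,proj(im,(.60,.003,.08))); h=90 if c=="wrist" else 55
    for p in([(.60,.003,.08)] if c!="side" else [(.60,.003,.08),(.526,-.232,.06)]):
        r0,c0=map(int,proj(im,p)); ims.append(cv2.resize(f[max(0,r0-h):r0+h,c0-h:c0+h],(290,290),interpolation=cv2.INTER_CUBIC))
cv2.imwrite("pics/end.png",np.vstack([np.hstack(ims[:2]),np.hstack(ims[2:])]))
E
```

```text
{'time': np.float64(19.9167), 'ee_pos': array([0.6022, 0.0036, 0.2527]), 'force': array([-0.1041,  0.8428,  0.2644]), 'width': np.float64(0.0938)}
scene driver 0.64 [0.605 0.014 0.075]
scene driver 0.6 [0.674 0.14  0.075]
scene driver_grip 0.61 [0.602 0.001 0.125]
scene driver_grip 0.59 [0.67  0.136 0.125]
side driver 0.64 [0.604 0.004 0.075]
side driver 0.21 [ 0.406 -0.012  0.075]
side driver_grip 0.89 [0.622 0.148 0.125]
side driver_grip 0.61 [0.593 0.01  0.125]
wrist driver 0.64 [0.602 0.001 0.075]
wrist driver 0.56 [0.64  0.108 0.075]
wrist driver_grip 0.96 [0.601 0.002 0.125]
wrist driver_grip 0.77 [0.64  0.111 0.125]
```

View pics/end.png

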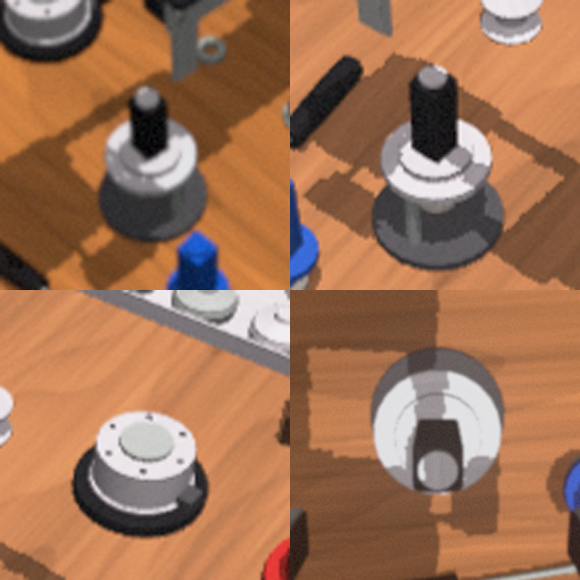

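The final picture shows the tool upright in the stand ring, with its collar flat and concentric at (155,150), (160,437) and (420,437). The gripper is clear of it and the cover is flush at (440,145).

```bash
python3 -c "
from workcell import manip
print(manip.sign_off())"
```

```text
the job is handed in; nothing more can be done
None
```

The cover is pressed home and the tool is back in its stand; I handed the job in at about 20 s of robot time.

- **Pressing:** I lifted the tool about 13 cm out of the stand and lowered it onto the proud cover. The cover snapped home after roughly 8 mm of travel. I then held it at about 10–13 N for over a second, with no further movement. The highest force I read was about 13 N. Forces were only reported at the end of each move, so a brief peak in between would not have shown.
- **Cover check:** The side and wrist pictures showed the cover flush on the rim and centred.
- **Tool check:** After release, the tool stood upright with its collar flat on the ring. The networks' positions for it varied by about 1 cm between cameras, in line with their usual scatter, while the wrist camera put it within 2–3 mm of where it started. The gripper ended open and clear, 13 cm above the grasp height, with close to zero wrist force.
- **Not checked:** I did not re-measure the bystanders or the finished housing at the end. The arm came close to nothing but the stand, tool, cover and target housing.

No check failed.

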